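Show the burner cap to the phone

ROBOT

A 6-joint arm with a two-finger parallel gripper is mounted at the origin on the work surface. World frame = base frame: x ahead of the robot, y to its left, z up, the work surface at z = 0. Lengths are in m, angles in rad, forces in N, time in s.
With the tool pointing down it reaches from about 0.375 to 0.9 m from the base axis. Payload 3.1 kg.
Tool frame: the origin (TCP) lies on the centre line of the jaws, within the pads' length; the fingertips stand 8 mm ahead of it and the grasp point (between the pads) lies 11 mm behind it; z points along the fingers, y is the line along which they close (so a half turn about z gives the same grasp; the last joint's range is limited). The gripper opens to 85 mm and grips with 20 to 120 N. Pads are 22 mm wide; open, the fingers measure 114 mm over their backs; the gripper's body (76 mm by 85 mm) begins 54 mm behind the grasp point. The pads swing forward as they close: fully open they stand 13 mm farther back than shut.
Start: joints at [-1.294, 0.527, 1.433, -0, 1.181, -0.178], TCP at [0.275, -0.561, 0.239] pointing down, gripper open.
Joint ranges: [-3.08, 3.08], [-0.75, 2.2], [0.22, 2.44], [-1.43, 4.57], [0, 2.65], [-2.85, 2.85]. Speed limits (rad/s): [2.79, 2.79, 3.14, 3.14, 3.14, 3.14].

INTERFACE

Orientations are given as a unit quaternion [x, y, z, w].
In Python, from station import * gives the robot as it stands.
- The arm moves only by the tool play_rows, never from a script. Its argument "rows" is a list of rows, each a list of 3 entries, a list of its own where there are three numbers: the turn, a rotation vector about the tool's x, y, z in degrees, then the shift along the tool's x, y, z in mm, then the closure, from 0 (fully open) to 1 (shut). In form: [[[ax, ay, az], [dx, dy, dz], jaw], ...]. A call has 1 to 12 rows; each row shifts and turns the commanded pose from where the row before left it, along the tool's axes as they then stand; what a row does not reach is not made up. A row lasts 1/12 s, in which the tool goes at most 41.7 mm and 7.16 degrees, less where a joint would pass 70% of its speed; a pose out of reach is approached as far as the arm can. A call with a gripper value outside its range is refused whole. The fingers move at their own pace and stop on an object; "grip_force" is the grip in N (left out, the last holds). Time passes only in rows, so rows that do not move let the fingers close. It gives the time, the measured TCP pose, the force, the opening and the grip force at its end, in the units of the state.
- sense(): the state, without advancing time (a new reading comes with each control period).
- snapshot(name): name is "side" or "top" or "wrist"; returns (picture, depth): 420x560x3 uint8, red, green, blue; 420x560 float32, m along the optical axis (not along the pixel's ray), 0 where there is no reading.
- get_calibration(name): a dict with "vfov" (degrees; the focal length in pixels is half the picture's height over the tangent of half this angle, whatever the lens; pixels are square), "cx", "cy" (the principal point, pixels), "k1" (the pictures are not rectified: a ray, as slopes to the right and down, at radius r is drawn at 1 + k1 r^2 times it, then the intrinsics apply), "xyz" and "attitude" of the camera in the world. Camera axes: x right, y down, z forward; pixel columns grow to the right and rows downward; lengths in m; the calibration is good to about 2 mm. A picture is of the moment at which its call begins: read the wrist's pose just before it. get_calibration takes no time and is no camera call; for the wrist camera it gives the pose at the moment of the call.
- sign_off(): hands the job in; it is judged then, once.
The state is a dict: "t": time; "q": joint angles; "qd": joint speeds; "tau": joint torques, N m; "tcp_pos": TCP position; "tool_rot": TCP orientation; "force": force on the tool from outside, world axes, zero at the start; "ft_torque": the same for the moment, N m; "finger_gap": opening from 0.0 (shut) to 1.0 (fully open); "gripper_force": force on a finger pad.
Only numpy, scipy, OpenCV 4.12 (cv2) and the standard library are available. Lean on these libraries where they do the work, as an engineer would, in place of code of your own. Each camera call takes 0.05 s, during which the arm holds its last target. There are 200 camera calls.

TASK

A friend on a video call wants to see the underside of the small burner's cap on this gas hob, to order a spare. First shut that burner's gas by turning its knob clockwise as far as it goes (leave the other knob off), then lift the cap off and hold it up in front of the phone's lens, about 15 cm out and centred on it, with the cap's underside squarely facing the lens. Finish while still holding it there steadily in the gripper; do not bump the phone and leave everything else where it is.

Things in the scene. Friction and masses are not known exactly. Their poses are not given: they have to be found in the camera images.
- gas_small (a joint): Angle of the small burner's gas knob, seen from above: grows clockwise; 0 = full flame, 1.6 = off, the end stop. Starts somewhere between 0.1 and 0.8. Stays where it is left; needs about 0.04 N m.
- gas_small_grip (a point): Grip point of the small burner's knob, on its vertical turning axis, 82 mm above the counter. The knob: a black disc, 42 mm diameter, 8 mm thick, with an upright bar across it, 40 mm long, 14 mm thick, rising 7 mm above this point; the disc's top is 23 mm below the point. The frame turns with the knob: x along the bar (white mark at its -x end), z up.
- gas_large (a joint): Angle of the large burner's gas knob (same kind); it is off (1.6) and must stay off.
- cap: Cap of the small burner: dark steel disc, 54 mm diameter, upright rim 9 mm high, bevelled top at 12 mm, about 90 g. Origin: centre of the rim's underside, 67 mm above the counter at the start; z: its axis, out of the top. On the underside a bright boss, 24 mm diameter, sticks out 6 mm. It lies loose and level on the burner's ring; lift it straight up. Nothing stands over it.
- lens (a point): Lens of the phone: dark disc in a bright ring, 16 mm diameter, mid-width near the upper end of its face, about 90 mm above the counter. The phone (146 x 71 x 8 mm) is fixed on a sloping wooden rest, face 30 degrees from level, looking up and roughly towards the robot. Origin on the glass; z: the way the lens looks, square out of the face; x: up the slope; y: across.
- hob: Steel gas hob, fixed: flat tray 320 (x) by 500 (y) mm, top 45 mm above the counter. Origin on the counter under its centre; x points away from the knobs' side. Two burners 250 mm apart along y, small one left or right; each knob is 145 mm from its burner, towards the robot.
- burner_small: The small burner's unit, fixed: origin on the hob's top; the burner's centre is 30 mm from it along x, its knob 115 mm along -x. The burner: aluminium ring, 44 mm outside diameter, 22 mm high, 32 mm hole in which the cap's boss hangs free, on a 76 mm disc 5 mm thick. Its pan support has been taken off and lies at the back.
- pot: Bystander: aluminium pot, 160 mm diameter, 75 mm high, with two side handles reaching 35 mm beyond it, standing on the large burner's pan support, rim 160 mm above the counter. Origin: centre of its underside.
- spoon: Bystander: steel spoon, 160 mm long, lying on the hob between the two burners.
- brush: Bystander: washing-up brush, 200 mm long, lying on the counter.
- matchbox: Bystander: flat cardboard box, 65 x 110 x 22 mm, on the counter.
Mind the look-alikes: they are no part of the job. What is shaped like the part that bears lens but blue, pink or red is not meant.

How it is judged:
By the outcome, as a careful person would: the job done as asked, in the order asked, and still so for the second after the job is handed in, while the arm keeps its last pose, push and grip.
It also fails if it takes over 58 s, if anything falls off the work surface, if the arm or the gripper's body presses on something with over 40 N, if the wrist force passes 120 N, or if a joint passes its speed limit or range.

## Working session

There is one attempt and no reset: what is moved stays moved. The work goes in short steps, Python scripts to look and compute and a tool call to move; the robot and the scene stay as the last step left them, time stands still between calls to the robot, and variables do not carry over. Pictures are saved under pics/ and viewed, at most 10 in all, crops included, and the job is handed in when it is done.

Besides the shell and the picture viewer there is one more tool, called after "Request:" by a JSON object that holds its "method" and its "body", one argument or row to a line. play_rows: Moves the arm, as the interface text tells. Its arguments: {"type":"object","properties":{"rows":{"type":"array","items":{"type":"array"}},"grip_force":{"type":"number"}},"required":["rows"]}

```bash
mkdir -p pics; ls
cat > h.py <<'E'
from station import *
import numpy as np, cv2
from scipy.spatial.transform import Rotation as R
def K(c): 
    f=210/np.tan(np.radians(c['vfov'])/2); return np.array([[f,0,c['cx']],[0,f,c['cy']],[0,0,1.]])
def rot(a):
    a=np.array(a,float); return a if a.shape==(3,3) else R.from_quat(a).as_matrix()
def ray(c,uv):
    k=K(c); d=np.array([(uv[0]-c['cx'])/k[0,0],(uv[1]-c['cy'])/k[0,0]]); x=d.copy()
    for _ in range(20): x=d/(1+c['k1']*(x@x))
    return np.array(c['xyz']),rot(c['attitude'])@np.array([x[0],x[1],1])
def onz(c,uv,z):
    o,d=ray(c,uv); return o+d*(z-o[2])/d[2]
def ond(c,uv,dep):
    o,d=ray(c,uv); return o+d*dep
def proj(c,p):
    q=rot(c['attitude']).T@(np.array(p)-np.array(c['xyz'])); s=q[:2]/q[2]; s=s*(1+c['k1']*(s@s)); k=K(c)
    return s*k[0,0]+[c['cx'],c['cy']]
E
python3 - <<'E'
from h import *
import pickle
print(sense())
D={}
for n in ('top','side'):
    c=get_calibration(n); p,d=snapshot(n); D[n]=(c,p,d); print(n,c)
    cv2.imwrite(f'pics/{n}0.png',p[...,::-1])
pickle.dump(D,open('d0.pkl','wb'))
E
```

```text
pics
{'t': 0.0, 'q': array([-1.29453387e+00,  5.28467741e-01,  1.43390285e+00,  7.67501674e-06,
        1.18141038e+00, -1.78457582e-01]), 'qd': array([ 0.00109004, -0.00057984,  0.00037196,  0.00116036,  0.00039556,
        0.00243005]), 'tau': array([-3.54888307e-04, -4.42355347e+01, -1.78024864e+01, -1.00816301e-04,
        8.47014278e-03,  1.96116241e-05]), 'tcp_pos': array([ 0.27436435, -0.56077825,  0.23833247]), 'tool_rot': array([ 9.74264604e-01,  2.25404714e-01, -4.99412650e-05, -1.09302340e-03]), 'force': array([-0.03468576,  0.79382524,  0.15492795]), 'ft_torque': array([-0.03463127, -0.01690429, -0.00321699]), 'gripper_force': 0.0, 'finger_gap': 1.0019694304879971}
top {'vfov': 54.55812374386929, 'cx': 280.0253984542219, 'cy': 209.17787360750617, 'k1': -0.0722726317124774, 'xyz': array([ 0.3580061 , -0.11201444,  1.49088247]), 'attitude': array([-0.69734627,  0.71568144, -0.03099315,  0.02340278])}
side {'vfov': 44.67005703186849, 'cx': 274.56381156534724, 'cy': 213.40796104182155, 'k1': 0.058072035862229476, 'xyz': array([0.3494656 , 1.00772927, 1.31914773]), 'attitude': array([-0.04462683,  0.93015541, -0.36359571,  0.02485005])}
```

View pics/top0.png

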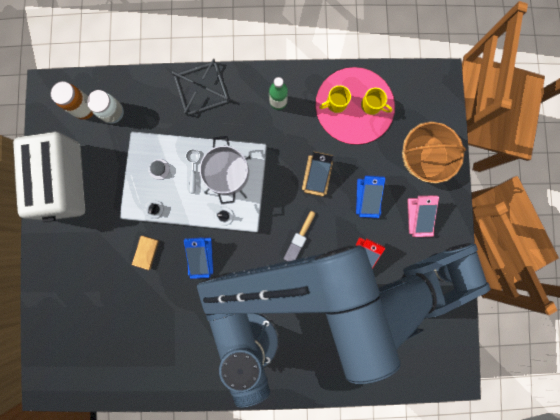

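View pics/side0.png

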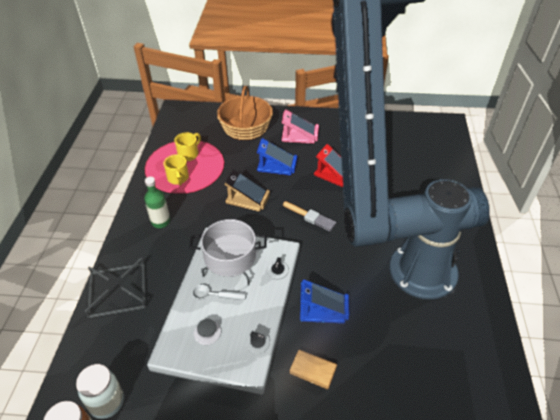

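The top view shows the small burner at about (158,169) with its knob at (155,209). The wooden phone is at (318,174), with its lens near (322,158). The side view shows the cap at (208,326), the knob at (259,335) and the phone at (247,190).

Run:
```python
from h import *
import pickle
D=pickle.load(open('d0.pkl','rb'))
c,p,d=D['top']; c2,p2,d2=D['side']
for n,uv,z in (('cap',(158,169),.079),('knob',(155,209),.089),('lens',(322,158),.09),('phone',(318,174),.07),('hobTL',(133,132),.045),('hobTR',(266,144),.045),('hobBL',(121,218),.045),('hobBR',(260,233),.045),('pot',(223,170),.16)):
    print(n,onz(c,uv,z).round(3))
for n,uv,z in (('cap',(208,326),.079),('knob',(259,330),.089)): print('side',n,onz(c2,uv,z).round(3))
cr=lambda p,x,y,w=50,h=40,s=6:cv2.resize(p[y-h:y+h,x-w:x+w],None,fx=s,fy=s,interpolation=cv2.INTER_CUBIC)
a=np.vstack([np.hstack([cr(p,155,190,33,45),cr(p,318,174,33,45)])])
b=np.hstack([cr(p2,240,330,33,45),cr(p2,247,190,33,45)])
o=cv2.resize(np.hstack([a,b]),(800,270)); cv2.imwrite('pics/crop.png',o[...,::-1])
```

```text
cap [0.619 0.297 0.079]
knob [0.478 0.305 0.089]
lens [ 0.641 -0.28   0.09 ]
phone [ 0.588 -0.266  0.07 ]
hobTL [0.765 0.4   0.045]
hobTR [ 0.707 -0.085  0.045]
hobBL [0.452 0.441 0.045]
hobBR [ 0.386 -0.056  0.045]
pot [0.595 0.057 0.16 ]
side cap [0.622 0.304 0.079]
side knob [0.48  0.309 0.089]
```

View pics/crop.png

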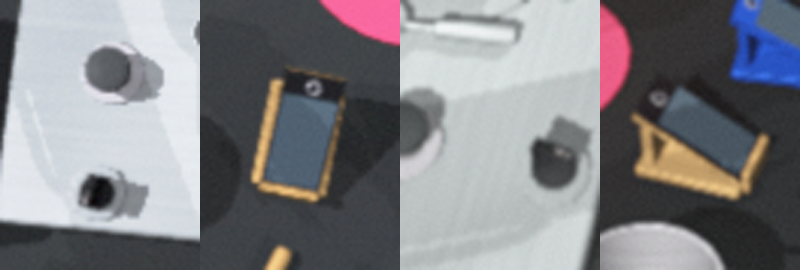

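The close-up shows the bar knob, the round cap on its ring, and the wooden phone with its lens ring at the far upper end. Next I'll plan the flight towards the phone and take a close wrist view on the way.

```bash
cat >> h.py <<'E'
def plan(p,Rt=None):
    s=sense(); A=rot(s['tool_rot']); sh=A.T@(np.array(p)-s['tcp_pos'])*1000
    print('t',round(s['t'],2),'tcp',s['tcp_pos'].round(4),'q',s['q'].round(2)); print('shift tool mm',sh.round(1),'rows',(np.linalg.norm(sh)/41.7).round(1))
    if Rt is not None: 
        v=R.from_matrix(A.T@Rt).as_rotvec(degrees=True); print('turn after deg',v.round(2),'rows',np.linalg.norm(v)/7.16)
def down(yaw):  # tool down, tool x axis at world angle yaw
    x=np.array([np.cos(yaw),np.sin(yaw),0]); z=np.array([0,0,-1.]); return np.c_[x,np.cross(z,x),z]
E
python3 - <<'E'
from h import *
c=get_calibration('wrist'); s=sense(); A=rot(s['tool_rot'])
print(A.round(3)); print(c, 'cam in tool',(A.T@(c['xyz']-s['tcp_pos'])).round(4), (A.T@rot(c['attitude'])).round(3))
plan([.50,-.28,.32],down(0))
E
```

```text
[[ 0.898  0.439 -0.001]
 [ 0.439 -0.898  0.002]
 [ 0.    -0.002 -1.   ]]
{'vfov': 70.33101504889414, 'cx': 277.4698912246235, 'cy': 206.76354164186498, 'k1': 0.006218269914310449, 'xyz': array([ 0.34447294, -0.52567909,  0.37357515]), 'attitude': array([ 0.83811414, -0.52310112, -0.08294263,  0.13057732])} cam in tool [ 0.0784 -0.0011 -0.1351] [[-0.    -0.952 -0.306]
 [ 1.    -0.    -0.001]
 [ 0.    -0.306  0.952]]
t 0.1 tcp [ 0.2744 -0.5608  0.2384] q [-1.29  0.53  1.43 -0.    1.18 -0.18]
shift tool mm [ 326.1 -153.4  -81.2] rows 8.9
turn after deg [-1.200e-01  1.000e-02  2.606e+01] rows 3.6394786272422563
```

Request:
{"method": "play_rows", "body": {
  "rows": [
    [[0,0,0],[38,-12.7,-8.1],0],
    [[0,0,0],[38,-12.7,-8.1],0],
    [[0,0,0],[38,-12.7,-8.1],0],
    [[0,0,0],[38,-12.7,-8.1],0],
    [[0,0,0],[38,-12.7,-8.1],0],
    [[0,0,0],[38,-12.7,-8.1],0],
    [[0,0,0],[38,-12.7,-8.1],0],
    [[0,0,0],[38,-12.7,-8.1],0],
    [[0,0,0],[38,-12.7,-8.1],0],
    [[0,0,0],[38,-12.7,-8.1],0]
  ]
}}

```text
t: 0.93
tcp_pos: [0.561, -0.2785, 0.3203]
tool_rot: [0.974, 0.226, -0.0, -0.0]
force: [1.7, -0.8, 0.1]
finger_gap: 0.998
gripper_force: 0.0
```

Request:
{"method": "play_rows", "body": {
  "rows": [
    [[0,0,6.5],[0,0,0],0],
    [[0,0,6.5],[0,0,0],0],
    [[0,0,6.5],[0,0,0],0],
    [[0,0,6.5],[0,0,0],0],
    [[0,0,0],[0,0,0],0],
    [[0,0,0],[0,0,0],0]
  ]
}}

```text
t: 1.43
tcp_pos: [0.56, -0.2802, 0.3198]
tool_rot: [1.0, 0.002, -0.0, -0.0]
force: [-0.2, -1.2, 0.2]
finger_gap: 0.997
gripper_force: 0.0
```

Run:
```python
from h import *
import pickle
c=get_calibration('wrist'); p,d=snapshot('wrist'); pickle.dump((c,p,d),open('d1.pkl','wb'))
cv2.imwrite('pics/w1.png',p[...,::-1]); s=sense(); print(s['tcp_pos'],s['t'])
```

```text
[ 0.5599417  -0.28033353  0.3199335 ] 1.4833
```

View pics/w1.png

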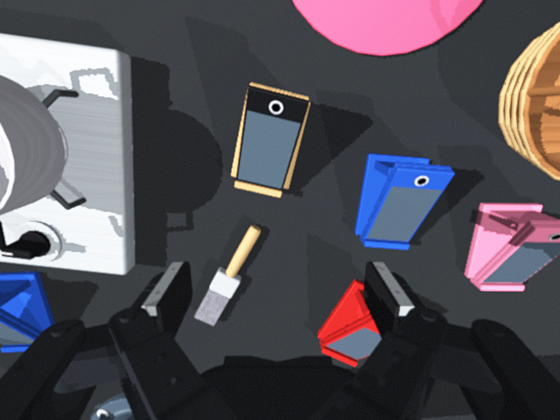

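The wooden phone is seen clearly: lens at (277,107), screen from about (250,115) to (298,185). I'll get the lens position, the face normal from depth, and the slope direction.

Run:
```python
from h import *
import pickle
c,p,d=pickle.load(open('d1.pkl','rb'))
# lens: bright pixels near
sub=p[92:122,262:292].astype(int); m=sub.min(2)>150; v,u=np.nonzero(m); L=np.array([(u.min()+u.max())/2+262,(v.min()+v.max())/2+92]); print(L, m.sum())
pts=np.array([ond(c,(u,v),d[v,u]) for v in range(95,180,2) for u in range(255,288,2) if d[v,u]>0])
for _ in range(4):
    m0=pts.mean(0); U,S,Vt=np.linalg.svd(pts-m0,full_matrices=False); n=Vt[2]*np.sign(Vt[2][2]); r=(pts-m0)@n; pts=pts[abs(r)<max(2*r.std(),.002)]
print('n',n.round(4),'tilt',np.degrees(np.arccos(n[2])),'az',np.degrees(np.arctan2(n[1],n[0])),'rms',r.std())
o,dd=ray(c,L); lens=o+dd*(((m0-o)@n)/(dd@n)); print('lens',lens.round(4), 'z=.09:',onz(c,L,.09))
# screen mask orientation
hsv=cv2.cvtColor(p,cv2.COLOR_RGB2HSV); mk=cv2.inRange(hsv,(95,40,60),(115,140,190)); mk2=np.zeros_like(mk); mk2[100:195,225:315]=mk[100:195,225:315]
cs=max(cv2.findContours(mk2,0,2)[0],key=cv2.contourArea); P=np.array([ (lambda o,e:o+e*(((m0-o)@n)/(e@n)))(*ray(c,q[0])) for q in cs])
ex=np.array([-n[0],-n[1],0]);ex=np.array([0,0,1])-n*n[2];ex/=np.linalg.norm(ex);ey=np.cross(n,ex)
q=np.c_[(P-lens)@ex,(P-lens)@ey]; b=cv2.minAreaRect((q*1000).astype(np.float32)); print(b)
```

```text
[275.5 107. ] 96
n [-0.4866  0.1101  0.8667] tilt 29.926495612396966 az 167.25189278173457 rms 0.0006706197294078889
lens [ 0.6419 -0.2764  0.0908] z=.09: [ 0.64194632 -0.2763583   0.09      ]
((-68.93640899658203, 0.22349929809570312), (66.52770233154297, 114.5096435546875), 89.66093444824219)
```

Request:
{"method": "play_rows", "body": {
  "rows": [
    [[0,0,0],[-2,-40,1],0],
    [[0,0,0],[-2,-40,1],0],
    [[0,0,0],[-2,-40,1],0],
    [[0,0,0],[-2,-40,1],0],
    [[0,0,0],[-2,-40,1],0],
    [[0,0,0],[-2,-40,1],0],
    [[0,0,0],[-2,-40,1],0],
    [[0,0,0],[-2,-40,1],0],
    [[0,0,0],[-2,-40,1],0],
    [[0,0,0],[-2,-40,1],0],
    [[0,0,0],[-2,-40,1],0],
    [[0,0,0],[-2,-40,1],0]
  ]
}}

```text
t: 2.48
tcp_pos: [0.5352, 0.2013, 0.3084]
tool_rot: [1.0, 0.001, 0.0, 0.0]
force: [1.5, -0.1, -0.6]
finger_gap: 1.0
gripper_force: 0.0
```

Request:
{"method": "play_rows", "body": {
  "rows": [
    [[0,0,0],[-2,-34,2],0],
    [[0,0,0],[-2,-34,2],0],
    [[0,0,0],[-2,-34,2],0],
    [[0,0,0],[0,0,0],0],
    [[0,0,0],[0,0,0],0]
  ]
}}

```text
t: 2.9
tcp_pos: [0.529, 0.303, 0.3018]
tool_rot: [1.0, 0.003, -0.0, 0.0]
force: [0.3, -0.3, 0.0]
finger_gap: 0.998
gripper_force: 0.0
```

Run:
```python
from h import *
import pickle
c=get_calibration('wrist'); p,d=snapshot('wrist'); pickle.dump((c,p,d),open('d2.pkl','wb'))
cv2.imwrite('pics/w2.png',p[...,::-1]); s=sense(); print(s['tcp_pos'],s['t'],s['q'])
```

```text
[0.52926138 0.30165253 0.30197808] 2.95 [ 3.35136442e-01  4.43479263e-01  1.39788329e+00 -7.28814384e-04
  1.30101395e+00  1.90241138e+00]
```

View pics/w2.png

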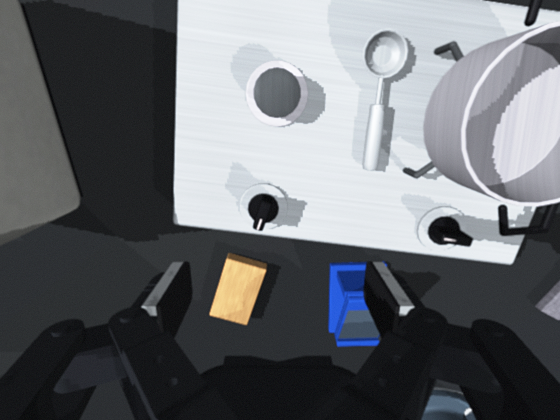

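The knob is at (263,209), the cap at (277,92) and the large knob at (445,232). I'll zoom in on both knobs.

Run:
```python
from h import *
import pickle
c,p,d=pickle.load(open('d2.pkl','rb'))
cr=lambda x,y,s=12:cv2.resize(p[y-25:y+25,x-30:x+30],(400,333),interpolation=cv2.INTER_CUBIC)
g=np.hstack([cr(263,210),cr(445,232)]); g=np.clip(255*(g/255.)**.5,0,255).astype(np.uint8)
cv2.imwrite('pics/z2.png',g[...,::-1])
```

```text
(no output)
```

View pics/z2.png

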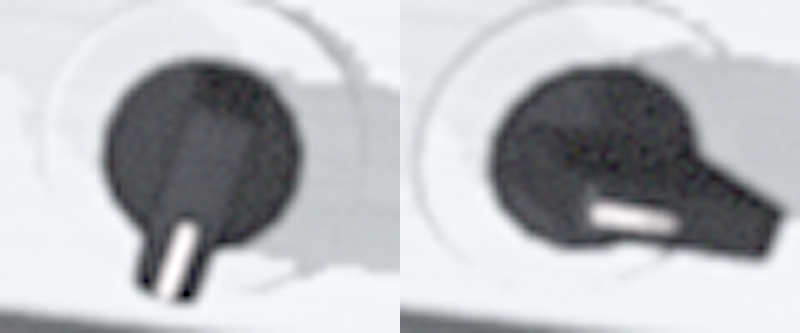

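The mark is at the near end of the small knob's bar, clockwise off the hob axis. The large knob's mark is at its left end, so it is off. I'll compute the bar's direction, the knob and cap centres, and the move.

Run:
```python
from h import *
import pickle
c,p,d=pickle.load(open('d2.pkl','rb'))
f=lambda x,y:(233+x/6.667-.5,185+y/6.667-.5)
a=onz(c,f(168,300),.089); b=onz(c,f(226,117),.089); m=onz(c,f(187,225),.089)
print('mark end',a.round(4),'far end',b.round(4),'len',np.linalg.norm(a-b),'ctr',((a+b)/2).round(4))
for v in (b-a,m-a): print('yaw bar',np.degrees(np.arctan2(v[1],v[0])))
# white mark exact
sub=p[185:235,233:293].astype(int); 
hsv=cv2.cvtColor(p,cv2.COLOR_RGB2GRAY)
# knob disc centre: dark mask contour upper part; z disc top .059
print('disc', onz(c,f(203,150),.059).round(4))
# cap: dark circle ~ top at .079
g=p[60:130,240:315].max(2); mk=((g<130)).astype(np.uint8)
n,l,st,ce=cv2.connectedComponentsWithStats(mk)
for i in range(1,n):
    if st[i,4]>300:
        cs=max(cv2.findContours((l==i).astype(np.uint8),0,2)[0],key=cv2.contourArea); e=cv2.fitEllipse(cs); print(st[i],e, onz(c,(e[0][0]+240,e[0][1]+60),.076).round(4))
# hob yaw from front edge
cs=[onz(c,q,.045) for q in ((176,224),(513,264))]; v=cs[0]-cs[1]; print('hob yaw',np.degrees(np.arctan2(v[1],v[0]))-90)
```

```text
mark end [0.4647 0.3285 0.089 ] far end [0.5009 0.3173 0.089 ] len 0.03780504234365491 ctr [0.4828 0.3229 0.089 ]
yaw bar -17.140416646829216
yaw bar -14.010435894551918
disc [0.4848 0.323  0.059 ]
[  15    8   46   49 1753] ((37.51508712768555, 32.60708236694336), (44.066837310791016, 48.91539001464844), 179.84156799316406) [0.6264 0.3044 0.076 ]
hob yaw -7.013554945507678
```

Request:
{"method": "play_rows", "body": {
  "rows": [
    [[0,0,0],[-23,-10.7,20],0.4],
    [[0,0,0],[-23,-10.7,20],0.4],
    [[0,0,-7.1],[0,0,5],0.4],
    [[0,0,-7.1],[0,0,5],0.4],
    [[0,0,-7.1],[0,0,5],0.4],
    [[0,0,-7.1],[0,0,5],0.4],
    [[0,0,-7.1],[0,0,5],0.4],
    [[0,0,-7.1],[0,0,5],0.4],
    [[0,0,-7.1],[0,0,5],0.4],
    [[0,0,-7.1],[0,0,5],0.4],
    [[0,0,-7.1],[0,0,5],0.4],
    [[0,0,-7.1],[0,0,5],0.4]
  ]
}}

```text
t: 3.95
tcp_pos: [0.4843, 0.3209, 0.2124]
tool_rot: [0.813, 0.583, -0.0, 0.0]
force: [-0.3, -0.7, 0.0]
finger_gap: 0.599
gripper_force: 0.0
```

Request:
{"method": "play_rows", "body": {
  "rows": [
    [[0,0,-7.1],[0,0,5],0.4],
    [[0,0,-7.1],[0,0,5],0.4],
    [[0,0,-7.1],[0,0,5],0.4],
    [[0,0,-7.1],[0,0,5],0.4],
    [[0,0,-7.1],[0,0,5],0.4],
    [[0,0,-7.1],[0,0,5],0.4],
    [[0,0,-7.1],[0,0,5],0.4],
    [[0,0,-7.1],[0,0,5],0.4],
    [[0,0,-7.1],[0,0,5],0.4],
    [[0,0,-7.1],[0,0,5],0.4],
    [[0,0,-7.1],[0,0,5],0.4],
    [[0,0,-7.1],[0,0,5],0.4]
  ]
}}

```text
t: 4.95
tcp_pos: [0.4844, 0.321, 0.1524]
tool_rot: [0.203, 0.979, -0.0, 0.0]
force: [-0.0, -0.6, 0.1]
finger_gap: 0.602
gripper_force: 0.0
```

Request:
{"method": "play_rows", "body": {
  "rows": [
    [[0,0,-7],[0,0,5],0.4],
    [[0,0,0],[0,0,0],0.4],
    [[0,0,0],[0,0,0],0.4]
  ]
}}

```text
t: 5.2
tcp_pos: [0.484, 0.3214, 0.1474]
tool_rot: [0.148, 0.989, -0.0, -0.0]
force: [0.9, 0.6, 0.7]
finger_gap: 0.603
gripper_force: 0.0
```

Run:
```python
from h import *
c=get_calibration('wrist'); p,d=snapshot('wrist')
cv2.imwrite('pics/w3.png',p[...,::-1]); plan([.4835,.323,.074],down(np.radians(163)))
print('axis pt',proj(c,[.4835,.323,.089]))
```

```text
t 5.25 tcp [0.4841 0.3218 0.1476] q [ 0.39  0.59  1.63 -0.    0.92 -0.88]
shift tool mm [ 1.   1.  73.6] rows 1.8
turn after deg [-0.    0.01  0.02] rows 0.0031847071131774073
axis pt [278.13216374 228.46037186]
```

View pics/w3.png

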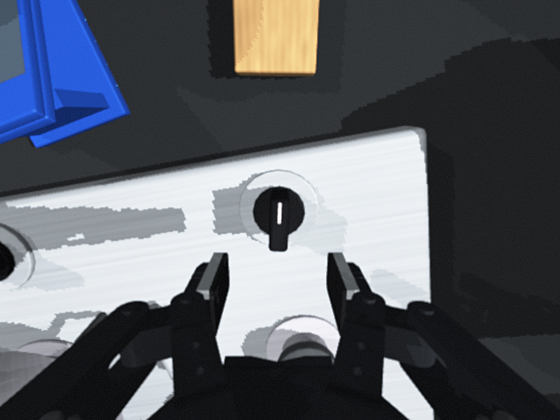

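The bar runs from (280,201) to (278,250), centred and aligned between the pads. I'll descend and grip.

Request:
{"method": "play_rows", "body": {
  "rows": [
    [[0,0,0],[1,1,25],0.4],
    [[0,0,0],[0,0,25],0.4],
    [[0,0,0],[0,0,15],0.4],
    [[0,0,0],[0,0,8],0.4],
    [[0,0,0],[0,0,0],0.7],
    [[0,0,0],[0,0,0],1],
    [[0,0,0],[0,0,0],1],
    [[0,0,0],[0,0,0],1],
    [[0,0,0],[0,0,0],1],
    [[0,0,0],[0,0,0],1],
    [[0,0,0],[0,0,0],1]
  ],
  "grip_force": 30
}}

```text
t: 6.17
tcp_pos: [0.4835, 0.3226, 0.0756]
tool_rot: [0.145, 0.989, -0.001, 0.001]
force: [0.6, -5.8, -0.7]
finger_gap: 0.155
gripper_force: 32.3
```

Request:
{"method": "play_rows", "body": {
  "rows": [
    [[0,0,6],[0,0,0],1],
    [[0,0,6],[0,0,0],1],
    [[0,0,6],[0,0,0],1],
    [[0,0,6],[0,0,0],1],
    [[0,0,6],[0,0,0],1],
    [[0,0,6],[0,0,0],1],
    [[0,0,6],[0,0,0],1],
    [[0,0,6],[0,0,0],1],
    [[0,0,6],[0,0,0],1],
    [[0,0,6],[0,0,0],1],
    [[0,0,6],[0,0,0],1],
    [[0,0,6],[0,0,0],1]
  ]
}}

```text
t: 7.17
tcp_pos: [0.4829, 0.3221, 0.0756]
tool_rot: [0.701, 0.714, -0.001, 0.001]
force: [-0.5, -7.0, 1.2]
finger_gap: 0.155
gripper_force: 32.4
```

Run:
```python
from h import *
s=sense(); A=rot(s['tool_rot']); print(np.degrees(np.arctan2(A[1,0],A[0,0])),s['force'],s['ft_torque'],s['tau'][5],s['finger_gap'])
```

```text
91.04210104036514 [-0.51299935 -7.03726589  1.16726898] [-1.20597812 -0.10115626  0.05338822] -0.774470753967762 0.1554180912806211
```

Request:
{"method": "play_rows", "body": {
  "rows": [
    [[0,0,3],[0,0,0],1],
    [[0,0,3],[0,0,0],1],
    [[0,0,3],[0,0,0],1],
    [[0,0,2],[0,0,0],1],
    [[0,0,2],[0,0,0],1],
    [[0,0,0],[0,0,0],1]
  ]
}}

```text
t: 7.67
tcp_pos: [0.4828, 0.322, 0.0756]
tool_rot: [0.774, 0.634, -0.001, 0.002]
force: [-0.1, -7.0, 1.7]
finger_gap: 0.161
gripper_force: 45.8
```

Run:
```python
from h import *
s=sense(); A=rot(s['tool_rot']); print(np.degrees(np.arctan2(A[1,0],A[0,0])),s['force'],s['ft_torque'],s['tau'][5],s['finger_gap'])
```

```text
78.61897061551005 [-0.09156982 -7.00229311  1.67354862] [-1.13039801  0.0131172   1.18961116] 1.4008169621229172 0.16058274003879197
```

The stop is reached: torque rose to 1.2 N m and the tool stalled. I'll open straight away, lift, and go above the cap.

Request:
{"method": "play_rows", "body": {
  "rows": [
    [[0,0,0],[0,0,0],0.6],
    [[0,0,0],[0,0,0],0.4],
    [[0,0,0],[0,0,0],0.3],
    [[0,0,0],[0,0,0],0.2],
    [[0,0,0],[0,0,-40],0.1],
    [[0,0,0],[0,0,-40],0],
    [[0,0,0],[0,0,-40],0],
    [[0,0,0],[2.8,36,0],0],
    [[0,0,0],[2.8,36,0],0],
    [[0,0,0],[2.8,36,0],0],
    [[0,0,0],[2.8,36,0],0]
  ]
}}

```text
t: 8.58
tcp_pos: [0.6276, 0.306, 0.1953]
tool_rot: [0.776, 0.631, 0.001, 0.0]
force: [0.2, -0.0, -0.3]
finger_gap: 0.999
gripper_force: 0.0
```

Request:
{"method": "play_rows", "body": {
  "rows": [
    [[0,0,7],[0,0,0],0],
    [[0,0,7],[0,0,0],0],
    [[0,0,7],[0,0,0],0],
    [[0,0,7],[0,0,0],0],
    [[0,0,7],[0,0,0],0],
    [[0,0,7],[0,0,0],0],
    [[0,0,7],[0,0,0],0],
    [[0,0,7],[0,0,0],0],
    [[0,0,7],[0,0,0],0],
    [[0,0,7],[0,0,0],0],
    [[0,0,7],[0,0,0],0],
    [[0,0,7],[0,0,0],0]
  ]
}}

```text
t: 9.58
tcp_pos: [0.626, 0.3061, 0.1942]
tool_rot: [0.999, -0.053, -0.0, -0.0]
force: [-0.1, 0.3, -0.1]
finger_gap: 1.001
gripper_force: 0.0
```

Request:
{"method": "play_rows", "body": {
  "rows": [
    [[0,0,7],[0,0,0],0],
    [[0,0,0],[0,0,0],0],
    [[0,0,0],[0,0,0],0]
  ]
}}

```text
t: 9.83
tcp_pos: [0.6261, 0.306, 0.1943]
tool_rot: [0.994, -0.109, -0.0, -0.0]
force: [0.8, -0.4, -0.2]
finger_gap: 0.999
gripper_force: 0.0
```

Run:
```python
from h import *
import pickle
c=get_calibration('wrist'); p,d=snapshot('wrist'); pickle.dump((c,p,d),open('d4.pkl','wb'))
cv2.imwrite('pics/w4.png',p[...,::-1]); plan([.6264,.3044,.067],down(np.radians(-12.75)))
print('cap pt',proj(c,[.6264,.3044,.079]))
```

```text
t 9.88 tcp [0.6261 0.306  0.1943] q [0.29 0.67 1.28 0.   1.19 2.08]
shift tool mm [  0.7   1.5 127.3] rows 3.1
turn after deg [-0.01  0.01  0.18] rows 0.02453082499029307
cap pt [280.31167518 202.98717848]
```

View pics/w4.png

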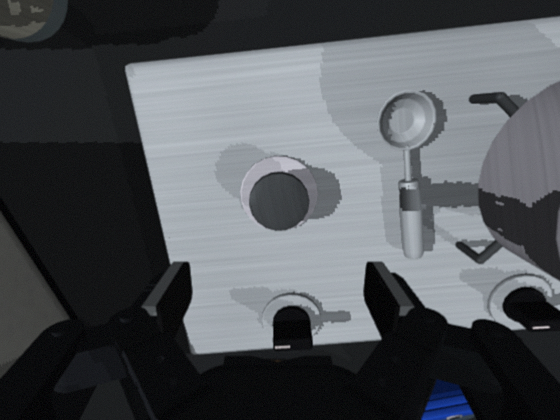

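The cap is at (279,201), within about 2 px of the prediction. The small knob's mark is parallel to the large one's, so it is off. I'll go down and grip.

Request:
{"method": "play_rows", "body": {
  "rows": [
    [[0,0,0],[2,1,38],0],
    [[0,0,0],[0,0,38],0],
    [[0,0,0],[0,0,28],0],
    [[0,0,0],[0,0,18],0],
    [[0,0,0],[0,0,10],0],
    [[0,0,0],[0,0,0],0.3],
    [[0,0,0],[0,0,0],0.5],
    [[0,0,0],[0,0,0],0.6],
    [[0,0,0],[0,0,0],0.7],
    [[0,0,0],[0,0,0],0.8],
    [[0,0,0],[0,0,0],1],
    [[0,0,0],[0,0,0],1]
  ],
  "grip_force": 40
}}

```text
t: 10.88
tcp_pos: [0.6292, 0.3049, 0.0643]
tool_rot: [0.994, -0.111, 0.002, -0.001]
force: [0.9, -0.2, 6.7]
finger_gap: 0.607
gripper_force: 42.4
```

Request:
{"method": "play_rows", "body": {
  "rows": [
    [[0,0,0],[0,0,-5],1],
    [[0,0,0],[0,0,-10],1],
    [[0,0,0],[0,0,-20],1],
    [[0,0,0],[0,0,-35],1],
    [[0,0,0],[0,0,-35],1],
    [[0,0,0],[0,0,-35],1],
    [[0,0,0],[0,0,-30],1],
    [[0,0,0],[0,0,-30],1],
    [[0,0,0],[0,0,0],1],
    [[0,0,0],[0,0,0],1]
  ]
}}

```text
t: 11.72
tcp_pos: [0.6287, 0.3047, 0.2652]
tool_rot: [0.994, -0.111, 0.002, -0.001]
force: [-0.9, -0.6, -1.5]
finger_gap: 0.603
gripper_force: 42.1
```

Run:
```python
from h import *
import pickle
c=get_calibration('wrist'); p,d=snapshot('wrist'); c2=get_calibration('side'); p2,d2=snapshot('side'); pickle.dump((c,p,d,c2,p2,d2),open('d5.pkl','wb'))
s=sense(); t=s['tcp_pos']; print(t,s['finger_gap'],s['force'],'tcp in side',proj(c2,t),'tcp in wrist',proj(c,t))
x,y=proj(c2,t).astype(int); x=min(max(x,75),480); y=min(max(y,75),340)
a=cv2.resize(p2[y-75:y+75,x-75:x+75],(400,400),interpolation=cv2.INTER_CUBIC); b=cv2.resize(p[190:420,160:390],(400,400))
cv2.imwrite('pics/w5.png',np.hstack([a,b])[...,::-1])
```

```text
[0.62668752 0.3040207  0.26104715] 0.6066570403907089 [ 0.17450675  0.41634238 -1.25599775] tcp in side [198.07339654 287.94217036] tcp in wrist [281.52849191 269.54148012]
```

View pics/w5.png

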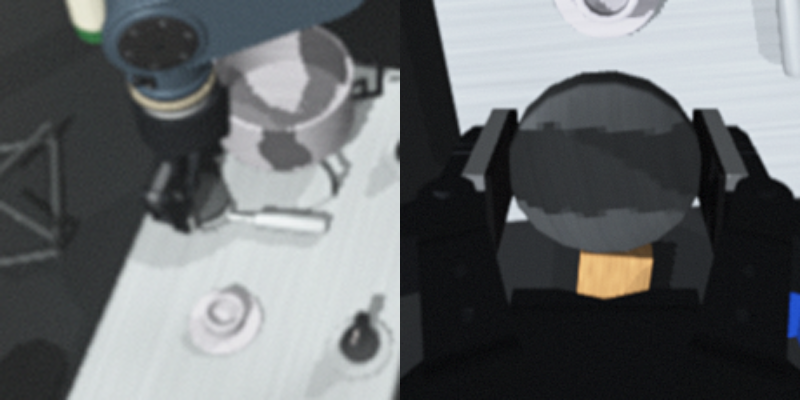

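The cap is held centrally between the pads, at (278,282) in the wrist view, and the ring is empty. I'll fit the cap's top plane from the depth image and work out the final pose.

```bash
cat > fin.py <<'E'
from h import *
n=np.array([-.4866,.1101,.8667]); n/=np.linalg.norm(n); lens=np.array([.6419,-.2764,.0908])
def cap(c,p,d,A,t):
    pts=np.array([ond(c,(u,v),d[v,u]) for v in range(255,312,2) for u in range(245,312,2) if d[v,u]>0])
    pts=(pts-t)@A
    pts=pts[np.hypot(pts[:,0],pts[:,1])<.02]
    pts=pts[abs(pts[:,2]-np.median(pts[:,2]))<.01]
    for _ in range(4):
        m0=pts.mean(0); Vt=np.linalg.svd(pts-m0,full_matrices=False)[2]; v=Vt[2]*-np.sign(Vt[2][2]); r=(pts-m0)@v; pts=pts[abs(r)<max(2*r.std(),.001)]
    return m0,v,r.std(),len(pts)
E
python3 - <<'E'
from fin import *
import pickle
c,p,d,*_=pickle.load(open('d5.pkl','rb'))
# tool pose consistent with c via known camera mount
M=np.array([[0,-.952,-.306],[1,0,-.001],[0,-.306,.952]]); 
A=rot(c['attitude'])@M.T; t=c['xyz']-A@np.array([.0784,-.0011,-.1351]); print('t',t)
m0,v,r,N=cap(c,p,d,A,t); print('top centre tool',m0,'cap z in tool',v.round(4),r,N)
g=p[...].max(2)
print('cap centre px->tool', (ond(c,(278,282),d[282,278])-t)@A, d[282,278])
s=sense(); A=rot(s['tool_rot'])
x=np.array([0,0,1])-n*n[2]; x/=np.linalg.norm(x); Rt=np.c_[x,np.cross(-n,x),-n]
tgt=lens+.15*n; print('cap target',tgt); plan(tgt,Rt); print('in cap-off', A.T@n)
E
```

```text
t [0.62796829 0.30478438 0.26528059]
top centre tool [ 0.0021251  -0.00072394 -0.01509954] cap z in tool [ 0.0077  0.0011 -1.    ] 0.00047925322971858786 874
cap centre px->tool [ 0.00350461 -0.00084076 -0.0151459 ] 0.13711226
cap target [ 0.56891257 -0.25988558  0.22080042]
t 11.82 tcp [0.6267 0.304  0.261 ] q [0.29 0.61 1.21 0.   1.33 2.08]
shift tool mm [ 68.1 562.7  40.9] rows 13.6
turn after deg [8.000e-02 3.008e+01 3.000e-02] rows 4.200679890518743
in cap-off [-0.50115972  0.00120684 -0.86535396]
```

Request:
{"method": "play_rows", "body": {
  "rows": [
    [[0,0,0],[2,15,0],1],
    [[0,0,0],[4,30,0],1],
    [[0,0,0],[5,40,0],1],
    [[0,0,0],[5,40,0],1],
    [[0,0,0],[5,40,0],1],
    [[0,0,0],[5,40,0],1],
    [[0,0,0],[5,40,0],1],
    [[0,0,0],[5,40,0],1],
    [[0,0,0],[5,40,0],1],
    [[0,0,0],[5,40,0],1],
    [[0,0,0],[5,40,0],1],
    [[0,0,0],[5,40,0],1]
  ]
}}

```text
t: 12.82
tcp_pos: [0.582, -0.1442, 0.2603]
tool_rot: [0.994, -0.111, -0.002, -0.001]
force: [1.3, 0.5, -1.2]
finger_gap: 0.605
gripper_force: 42.1
```

Request:
{"method": "play_rows", "body": {
  "rows": [
    [[0,0,0],[5,40,0],1],
    [[0,0,0],[5,40,0],1],
    [[0,0,0],[4,25,0],1],
    [[0,0,0],[2,12,0],1],
    [[0,3,0],[0,0,0],1],
    [[0,6,0],[0,0,0],1],
    [[0,6,0],[0,0,0],1],
    [[0,6,0],[0,0,0],1],
    [[0,6,0],[0,0,0],1],
    [[0,3,0],[0,0,0],1],
    [[0,0,0],[0,0,0],1],
    [[0,0,0],[0,0,0],1]
  ]
}}

```text
t: 13.82
tcp_pos: [0.5729, -0.2586, 0.261]
tool_rot: [0.96, -0.108, 0.255, 0.028]
force: [-0.4, -0.9, -0.9]
finger_gap: 0.602
gripper_force: 42.1
```

```bash
cat > chk.py <<'E'
from fin import *
M=np.array([[0,-.952,-.306],[1,0,-.001],[0,-.306,.952]])
s=sense(); c=get_calibration('wrist'); p,d=snapshot('wrist')
A=rot(s['tool_rot']); t=c['xyz']-A@np.array([.0784,-.0011,-.1351]); print('t cal',t.round(4),'sense',s['tcp_pos'].round(4))
m0,v,r,N=cap(c,p,d,A,t); print('top tool',m0.round(4),'cap z tool',v.round(4),r,N)
# cap outline: points near the rim-top height from depth, extents in tool xy
P=np.array([(ond(c,(u,w),d[w,u])-t)@A for w in range(220,340) for u in range(210,350) if d[w,u]>0])
P=P[(abs(P[:,2]-m0[2]-.002)<.004)&(np.hypot(P[:,0],P[:,1])<.034)&(abs(P[:,1])<.022)]
e=[]
for y in np.arange(-.015,.0151,.003):
    q=P[abs(P[:,1]-y)<.0015]; e.append((q[:,0].min()+q[:,0].max())/2)
print('centre x tool',np.round(e,4))
x0=float(np.median(e)); capz=A@v; co=t+A@np.array([x0,0,m0[2]+.012])
print('cap origin',co.round(4),'rel lens: out',(co-lens)@n,'side',np.round(co-lens-((co-lens)@n)*n,4))
print('face err deg',np.degrees(np.arccos(capz@n)),'turn tool',np.degrees(A.T@np.cross(capz,n)).round(2),'shift tool mm',(A.T@(lens+.15*n-co)*1000).round(1))
print(s['t'],s['finger_gap'],s['gripper_force'],s['force'].round(1))
c2=get_calibration('side'); p2,_=snapshot('side'); pt,_=snapshot('top')
x,y=proj(c2,co).astype(int); a=cv2.resize(p2[max(y-75,0):y+75,x-100:x+100],(400,300),interpolation=cv2.INTER_CUBIC)
b=cv2.resize(p,(400,300)); cv2.imwrite('pics/chk.png',np.hstack([a,b])[...,::-1])
E
python3 chk.py
```

```text
t cal [ 0.5725 -0.2586  0.2609] sense [ 0.5729 -0.2586  0.261 ]
top tool [ 0.0021 -0.0008 -0.0152] cap z tool [ 0.0098 -0.0027 -0.9999] 0.00045437546425432544 877
centre x tool [-0.0017 -0.0019 -0.0014 -0.0016 -0.0018 -0.0017 -0.0017 -0.0017 -0.0015
 -0.0011 -0.0018]
cap origin [ 0.5695 -0.2579  0.2628] rel lens: out 0.186377917038115 side [ 0.0183 -0.002   0.0105]
face err deg 0.7238549248709857 turn tool [ 0.06  0.72 -0.  ] shift tool mm [-21.    2.2  36.4]
13.8167 0.6022387661526382 42.08220972970594 [-0.4 -0.9 -0.9]
```

Request:
{"method": "play_rows", "body": {
  "rows": [
    [[0,0.4,0],[-3,0,6],1],
    [[0,0,0],[-7,1,12],1],
    [[0,0,0],[-7,1,12],1],
    [[0,0,0],[-4,0.2,6.4],1],
    [[0,0,0],[0,0,0],1],
    [[0,0,0],[0,0,0],1],
    [[0,0,0],[0,0,0],1],
    [[0,0,0],[0,0,0],1],
    [[0,0,0],[0,0,0],1]
  ]
}}

```text
t: 14.72
tcp_pos: [0.5744, -0.2621, 0.2212]
tool_rot: [0.959, -0.107, 0.261, 0.03]
force: [-0.1, 0.3, -0.3]
finger_gap: 0.607
gripper_force: 42.1
```

```bash
python3 chk.py
```

```text
t cal [ 0.574  -0.2621  0.2211] sense [ 0.5744 -0.2621  0.2212]
top tool [ 0.0023 -0.0008 -0.0152] cap z tool [ 0.0067  0.0023 -1.    ] 0.00044675778653290304 879
centre x tool [-0.0014 -0.0021 -0.0013 -0.0017 -0.0018 -0.0015 -0.0017 -0.0017 -0.0017
 -0.0014 -0.0022]
cap origin [ 0.5709 -0.2614  0.223 ] rel lens: out 0.15076700164592566 side [ 0.0024 -0.0016  0.0015]
face err deg 0.2005204842408907 turn tool [-0.1  -0.17 -0.  ] shift tool mm [-3.1 -1.   0.7]
14.7167 0.6069484490882247 42.078424617648125 [-0.1  0.3 -0.3]
```

View pics/chk.png

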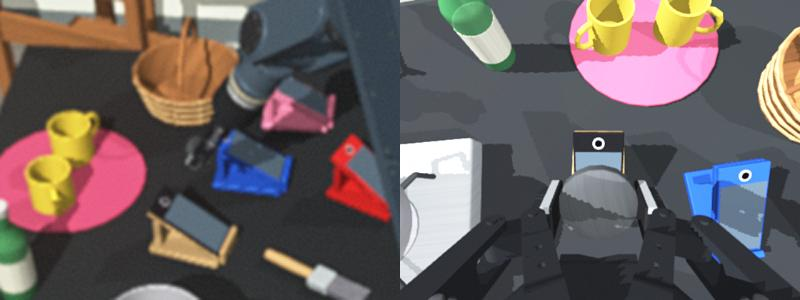

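The cap is held in line with the lens, which sits at (598,143) directly beyond the cap at (598,200). The rest of the scene is undisturbed. I'll make one last small centring correction, let it settle, and sign off.

Request:
{"method": "play_rows", "body": {
  "rows": [
    [[0,0,0],[-3,-0.8,0.5],1],
    [[0,0,0],[0,0,0],1],
    [[0,0,0],[0,0,0],1],
    [[0,0,0],[0,0,0],1],
    [[0,0,0],[0,0,0],1],
    [[0,0,0],[0,0,0],1],
    [[0,0,0],[0,0,0],1],
    [[0,0,0],[0,0,0],1]
  ]
}}

```text
t: 15.53
tcp_pos: [0.5718, -0.2606, 0.2183]
tool_rot: [0.959, -0.107, 0.261, 0.029]
force: [0.2, 0.1, -0.7]
finger_gap: 0.61
gripper_force: 42.1
```

```bash
python3 chk.py && python3 -c "from station import *; print(sign_off())"
```

```text
t cal [ 0.5714 -0.2605  0.2183] sense [ 0.5718 -0.2606  0.2183]
top tool [ 0.0023 -0.0006 -0.0152] cap z tool [ 0.0134  0.0019 -0.9999] 0.00046419207651718423 876
centre x tool [-0.0019 -0.0017 -0.0013 -0.0015 -0.0015 -0.0019 -0.0018 -0.0017 -0.0023
 -0.0015 -0.0019]
cap origin [ 0.5684 -0.2598  0.2201] rel lens: out 0.14968590279754646 side [-0.0007  0.0001 -0.0004]
face err deg 0.31368949154737263 turn tool [-0.12  0.29 -0.  ] shift tool mm [ 0.8 -0.1 -0.3]
15.5333 0.6103190998459797 42.079802509979345 [ 0.2  0.1 -0.7]
the job is handed in; nothing more can be done
None
```

The small burner's knob was turned clockwise to its end stop, and the cap is held about 15 cm in front of the lens, centred to within 1 mm, with its underside square to the lens to about 0.3° by my measurements; the job is handed in.

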